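# Clamp the glued joint at the blue mark

## Robot

A 6-joint arm with a two-finger parallel gripper is mounted at the origin on a cart in front of the work surface, level with it; the furniture and walls round the work are solid. World frame = base frame: x ahead of the robot, y to its left, z up, the work surface at z = 0. Lengths are in m, angles in degrees, forces in N, time in s.
With the tool pointing down it reaches from about 0.375 to 0.9 m from the base axis. Payload 3.1 kg.
Tool frame: the origin (TCP) lies at the very end of the fingers, on their centre line; the grasp point (between the pads) lies 19 mm behind it; z points along the fingers, y is the line along which they close (so a half turn about z gives the same grasp; the last joint's range is limited). The gripper opens to 87 mm and grips with 3 to 60 N. Pads are 19 mm wide; open, the fingers measure 117 mm over their backs; the gripper's body (75 mm by 190 mm) begins 51 mm behind the grasp point.
Start: joints at [61.163, 30.224, 82.088, -0, 67.689, -10.227], TCP at [0.199, 0.592, 0.194] pointing down, gripper open.
Joint ranges: [-176.69, 176.69], [-43.24, 126.21], [12.49, 139.97], [-82, 262], [0, 151.66], [-163.58, 163.58]. Speed limits (degrees/s): [159.86, 159.86, 180, 180, 180, 180].

## Interface

Orientations are given as a 3x3 rotation matrix whose columns are the frame's x, y, z axes.
In Python, from rig import bot gives the robot as it stands.
- The arm moves only by the tool move_arm, never from a script. Its argument "increments" is a list of rows, each an object with "xyz": the shift along the tool's x, y, z in mm, a list of three; "roll": the turn about the tool's z in rad; "grip": the opening in per cent of the stroke, from 0 (shut) to 100 (fully open). A call has 1 to 5 rows; each row shifts and turns the commanded pose from where the row before left it, along the tool's axes as they then stand; what a row does not reach is not made up. A row lasts 1/12 s, in which the tool goes at most 41.7 mm and 7.16 degrees, less where a joint would pass 70% of its speed; a pose out of reach is approached as far as the arm can. A call is refused whole if a number of a shift passes 41.7 or a number of a turn 0.125, either way. A call with a gripper value outside its range is refused whole. The fingers move at their own pace and stop on an object; the grip force is fixed at half the most. Time passes only in rows, so rows that do not move let the fingers close. It gives the time, the measured TCP pose, the force, the opening and the grip force at its end, in the units of the state.
- bot.read_state(): the state, without advancing time (a new reading comes with each control period).
- bot.capture(name): name is "scene" or "top" or "wrist"; returns (picture, depth): 480x640x3 uint8, red, green, blue; 480x640 float32, m along the optical axis (not along the pixel's ray), 0 where there is no reading.
- bot.camera_model(name): a dict with "intrinsics" (3x3 intrinsics, pixels), "D" ([k1, k2, p1, p2, k3] as OpenCV has them; the pictures are not rectified), "rvec" (rotation vector, rad) and "tvec" (3), from world to camera coordinates, as OpenCV has them; the wrist camera has in their place "tool_from_camera" (4x4, takes a point from camera to tool coordinates, whose origin is the TCP and whose axes are the flange's). Camera axes: x right, y down, z forward; pixel columns grow to the right and rows downward; lengths in m; the calibration is good to about 2 mm. A picture is of the moment at which its call begins: read the wrist's pose just before it. camera_model takes no time and is no camera call.
- bot.hand_in(): hands the job in; it is judged then, once.
Trained networks look in the newest picture that a camera, given by its name, has taken for a name from the list of things; names that differ only in an ending like _2 or _b are one class to them, and where a whole thing is asked for, a point or a joint stands for the part that bears it (a point fixed in the world has none). Each returns a list of dicts, best first, with "conf" (0 to 1); they miss things now and then, are a little off and sometimes report something else, mostly with a low value. They report only what shows in the picture. A call takes as long as a camera call. They do not tell look-alikes from the thing itself.
- bot.spot_in(label, camera): "at" ([x, y, z] in m, in the coordinates of the camera as it stood for that picture, good to about 4 mm: the middle of the surface that is visible of it).
- bot.trace(label, camera): "mask" (480x640 bool, what is visible of it).
The state is a dict: "time_s": time; "joint_positions": joint angles; "qvel": joint speeds; "tau": joint torques, N m; "position": TCP position; "tcp_rot": TCP orientation; "force": force on the tool from outside, world axes, zero at the start; "moment": the same for the moment, N m; "opening": opening from 0.0 (shut) to 1.0 (fully open); "grasp_force": force on a finger pad.
Only numpy, scipy, OpenCV 4.12 (cv2) and the standard library are available. Lean on these libraries where they do the work, as an engineer would, in place of code of your own. Each camera call takes 0.05 s, during which the arm holds its last target. There are 200 camera calls.

## Task

Squeeze the paddles of the orange cross-action spring clamp to open its jaws, lift it off its storage rail, lower it well down over the two upright glued boards in the gluing cradle at the blue tape mark, and let go, so that it pulls the boards tightly together and stays gripped there, upright and square to them. Do not disturb the other things on the bench.

Things in the scene. Friction and masses are not known exactly. Their poses are not given: they have to be found in the camera images.
- clamp: Self-closing clamp, 0.18 kg, 104 mm high: two upright orange paddles above, two dark jaws with rubber pads below. Origin: its centre at the lower end of the jaws; z up, y = the way paddles and jaws move, x along the jaws (40 mm wide). Turned half round about z it is the same. It starts on the storage rail, jaws gripping the bar, bridge on the bar's top, anywhere along it.
- clamp_grip (a point): Point midway between the paddles, 85 mm above the clamp's origin: pinch the flat outer paddle faces here along the clamp's y. Paddles: 36 mm wide along x, 8 mm thick, from 56 to 104 mm above the origin; width over both = 62 mm minus 2 x jaw_a (62 on the rail, 38 fully squeezed, a firm stop). Keep finger ends at least 62 mm above the origin.
- clamp_throat (a point): Centre of the throat's top, 40 mm above the clamp's origin: underside of the grey and dark bridge (40 to 54 mm up) that rests on whatever the jaws straddle. The jaws hang from here 40 mm down. Gap between jaw faces = 14 mm plus 2 x jaw_a, width over the jaws' outsides = 38 mm plus 2 x jaw_a.
- jaw_a (a joint): How far each jaw is open, m (both move equally): 0 = faces 14 mm apart as on the rail, 0.012 = fully open, faces 38 mm apart, -0.002 = empty and shut. Squeezing the paddles together opens the jaws; a spring shuts them, pushing each paddle out with 6 N at 0, 14 N at 0.012, so squeeze with 20 to 25 N. They stay open only while squeezed.
- rail: Fixed storage rail on a plywood base (160 x 80 x 12 mm): a bare aluminium bar along its x axis, 14 mm thick (y), 116 mm free length between two dark wooden posts (12 x 30 mm, tops 85 mm up), bar from 61 to 85 mm above the bench. Origin: centre of the base's underside; z up.
- cradle: Fixed gluing cradle, plywood base 220 x 110 x 14 mm. Two boards stand on edge on it along its x, tops 85 mm above the bench: dark red-brown back board from y = 0 to +10 mm, lighter orange-brown front strip on its -y side. Dark posts behind the back board, 92 to 106 mm from the middle, 59 mm high. Origin: centre of the base's underside; z up.
- board: The dark red-brown back board, fixed to the cradle: 200 x 10 x 71 mm. Origin: on the cradle's base (14 mm above the bench) in the middle of its length, on the face that looks at the strip; x along it, its thickness from y = 0 to +10 mm.
- gap (a joint): Gap between the back board and the lighter orange-brown front strip, m: 0 = tight together, starts at 0.003 to 0.006, most 0.008. The strip (10 mm thick, 200 mm long) fills y = -(10 mm + gap) to y = -gap of the cradle frame; it slides with about 1 N and stays where it is left.
- strip: The lighter orange-brown front strip, 200 x 10 x 69 mm, standing on edge on 2 mm steel runners. Origin: in the middle of its length, 14 mm above the bench, on the face that looks at the back board; its thickness lies on the -y side, x along it.
- mark: Blue tape, 12 mm wide along the board, over the top edge of the back board. Origin: on the board's top edge, mid-width of the tape; x along the board. It may lie up to 50 mm either side of the board's middle.
- tape_measure: Yellow tape measure, 60 x 80 x 64 mm, bystander.
- masking_tape: Roll of masking tape lying flat, 94 mm across, 24 mm high, bystander.
- glue_bottle: Cream glue bottle with red nozzle, standing, 190 mm high, bystander.
Mind the look-alikes: they are no part of the job. What is shaped like the clamp but turquoise is not meant.

How it is judged (in metres and radians):
On the way, in this order (a step that is already met when the one before it is completed fails the run):
1. the clamp is off the rail, lifted clear with its jaws held open (height (world z) of clamp above 0.09 m and value of joint jaw_a above 0.004 m and contact force between clamp and rail below 0.05 N), for 0.1 s.
2. the open jaws stand around both boards (z of clamp in the frame of cradle below 0.065 m and value of joint jaw_a above 0.004 m and y of clamp in the frame of cradle between -0.015 and 0.015 m and horizontal distance between clamp and mark below 0.03 m), for 0.1 s.
At the end, for the whole second after the job is handed in: Released, the clamp grips both boards itself (over 2 N on each); the gap between them is under 1.5 mm; the clamp is within 15 mm of the blue tape along the board, jaws at least 20 mm down over the boards, upright and square to them within 10 degrees, at rest (contact force between clamp and board above 2 N and contact force between clamp and strip above 2 N and value of joint gap below 0.0015 m and x of clamp in the frame of mark between -0.015 and 0.015 m and z of clamp in the frame of cradle below 0.065 m and angle between clamp's own z axis and vertical below 0.17 rad and angle between the x axis of clamp and the x axis of cradle, either way round below 0.17 rad and linear speed of clamp below 0.02 m/s); the robot touches nothing.
It fails at once if a bystander (tape measure, masking tape, glue bottle) is moved by more than 30 mm (distance of any of tape_measure, masking_tape, glue_bottle from where it was at the start of the episode above 0.03 m).
It also fails if it takes over 45 s, if anything falls off the work surface, if the arm or the gripper's body presses on something with over 40 N, if the wrist force passes 120 N, or if a joint passes its speed limit or range.

## Working session

There is one attempt and no reset: what is moved stays moved. The work goes in short steps, Python scripts to look and compute and a tool call to move; the robot and the scene stay as the last step left them, time stands still between calls to the robot, and variables do not carry over. Pictures are saved under pics/ and viewed, at most 10 in all, crops included, and the job is handed in when it is done.

Besides the shell and the picture viewer there is one more tool, called after "Request:" by a JSON object that holds its "op" and its "data". move_arm: Moves the arm, as the interface text tells. Its arguments: {"type":"object","properties":{"increments":{"type":"array"}},"required":["increments"]}

```bash
mkdir -p pics; ls; cat > h.py <<'E'
import numpy as np, cv2
from rig import bot
def cam2world(name,P,st=None):
    m=bot.camera_model(name); P=np.atleast_2d(P)
    if name=="wrist":
        T=np.array(m["tool_from_camera"]); p=P@T[:3,:3].T+T[:3,3]
        return p@np.array(st["tcp_rot"]).T+np.array(st["position"])
    R=cv2.Rodrigues(np.array(m["rvec"],float))[0]
    return (P-np.array(m["tvec"]).ravel())@R
def cloud(name,depth,mask,st=None):
    m=bot.camera_model(name); K=np.array(m["intrinsics"],float);D=np.array(m["D"],float)
    v,u=np.where(mask&(depth>0)); z=depth[v,u]
    n=cv2.undistortPoints(np.stack([u,v],1).astype(float)[:,None],K,D)[:,0]
    return cam2world(name,np.c_[n*z[:,None],z],st),np.c_[u,v]
def save(n,p): cv2.imwrite(f"pics/{n}.png",p[:,:,::-1])
E
python3 - <<'E'
from h import *
s=bot.read_state(); print(s["position"],s["tcp_rot"],s["opening"],s["force"])
out=[]
for c in ["scene","top"]:
    p,d=bot.capture(c); save(c+"0",p); np.savez(f"/tmp/{c}.npz",p=p,d=d)
    for l in ["clamp","rail","cradle","mark","board","strip"]:
        for r in bot.trace(l,c)[:3]:
            P,uv=cloud(c,d,r["mask"])
            if len(P): print(c,l,round(r["conf"],2),np.median(uv,0),np.median(P,0).round(3),P.min(0).round(3),P.max(0).round(3),len(P), p[r["mask"]].mean(0).round())
E
```

```text
pics
[0.19901196 0.5916355  0.19258984] [[-9.47719213e-01  3.19103872e-01 -1.00636541e-03]
 [ 3.19105265e-01  9.47717404e-01 -1.88460211e-03]
 [ 3.52366183e-04 -2.10721013e-03 -9.99997718e-01]] 0.9986744230598623 [-0.05167391 -0.01966621  0.56761656]
scene clamp 0.9 [286. 218.] [0.63  0.331 0.078] [ 0.541  0.205 -0.003] [0.694 0.475 0.149] 813 [ 58. 111. 104.]
scene clamp 0.7 [268. 251.] [0.517 0.216 0.109] [ 0.496  0.196 -0.011] [0.626 0.448 0.151] 1556 [120.  89.  70.]
scene rail 0.79 [265. 288.] [0.498 0.218 0.013] [ 0.433  0.175 -0.002] [0.606 0.278 0.087] 2989 [183. 163. 128.]
scene cradle 0.96 [339. 343.] [0.523 0.027 0.025] [ 0.426 -0.032 -0.003] [0.706 0.158 0.088] 7488 [171. 145. 109.]
scene board 0.91 [324. 325.] [0.507 0.041 0.084] [0.446 0.023 0.015] [0.642 0.08  0.088] 983 [145. 105.  71.]
scene strip 0.69 [341. 331.] [0.533 0.03  0.062] [0.449 0.007 0.013] [0.646 0.07  0.088] 2585 [137. 111.  80.]
scene strip 0.53 [253. 192.] [0.615 0.447 0.088] [ 0.595  0.434 -0.001] [0.75  0.676 0.181] 1227 [149. 137. 115.]
top clamp 0.94 [248.5 240. ] [0.635 0.353 0.069] [ 0.606  0.314 -0.005] [0.68  0.409 0.108] 806 [ 64. 115. 106.]
top clamp 0.74 [310. 298.] [0.52  0.231 0.111] [0.497 0.198 0.009] [0.553 0.265 0.153] 832 [143. 107.  77.]
top rail 0.86 [315. 314.] [0.496 0.225 0.013] [ 0.435  0.176 -0.012] [0.601 0.282 0.15 ] 2398 [202. 172. 118.]
top cradle 0.61 [407. 290.] [0.539 0.053 0.016] [ 0.429 -0.03  -0.002] [0.662 0.122 0.091] 6104 [183. 143.  84.]
top mark 0.39 [404.  270.5] [0.572 0.061 0.086] [0.566 0.054 0.066] [0.576 0.065 0.089] 40 [ 39.  79. 168.]
top board 0.61 [408. 290.] [0.537 0.053 0.082] [0.448 0.025 0.011] [0.641 0.081 0.089] 1125 [120.  74.  34.]
top board 0.52 [404.  270.5] [0.572 0.061 0.086] [0.566 0.056 0.067] [0.576 0.065 0.089] 34 [ 39.  82. 174.]
top strip 0.7 [416. 282.] [0.55  0.04  0.084] [ 0.452  0.009 -0.001] [0.663 0.069 0.091] 871 [165. 123.  65.]
```

```bash
python3 - <<'E'
from h import *
a=cv2.imread("pics/scene0.png");b=cv2.imread("pics/top0.png")
cv2.imwrite("pics/crop.png",np.hstack([cv2.resize(a[150:400,180:430],(400,400),interpolation=2),cv2.resize(b[170:370,230:470][:, :],(400,333),interpolation=2)[:333] if 0 else cv2.resize(b[170:410,230:470],(400,400),interpolation=2)]))
# fit lines in top camera
z=np.load("/tmp/top.npz");d=z["d"];p=z["p"].astype(int)
P,uv=cloud("top",d,np.ones((480,640),bool)); C=p[uv[:,1],uv[:,0]]
def ax(Q,n):
    r=cv2.minAreaRect((Q[:,:2]*1000).astype(np.float32)); 
    m,ev=cv2.PCACompute((Q[:,:2]).astype(np.float32),None)
    print(n,len(Q),"rect",np.round(r[0],1),np.round(r[1],1),round(r[2],1),"pca ang",np.degrees(np.arctan2(ev[0,1],ev[0,0])).round(1),"z",Q[:,2].min().round(3),Q[:,2].max().round(3))
near=lambda x0,x1,y0,y1,z0,z1:(P[:,0]>x0)&(P[:,0]<x1)&(P[:,1]>y0)&(P[:,1]<y1)&(P[:,2]>z0)&(P[:,2]<z1)
ax(P[near(.42,.69,-.01,.1,.076,.095)],"boards top")
ax(P[near(.42,.62,.16,.31,.092,.2)],"clamp top")
blue=(C[:,2]>C[:,0]+50)
ax(P[near(.42,.69,-.01,.11,.076,.095)&blue],"blue")
ax(P[near(.42,.62,.16,.30,.075,.092)],"rail bar/posts")
ax(P[near(.40,.62,.15,.31,.007,.018)],"rail base")
ax(P[near(.40,.68,-.05,.14,.009,.019)],"cradle base")
Q=P[near(.42,.62,.16,.31,.13,.16)]; print(Q[:,2].mean()); ax(Q,"paddles top")
E
```

```text
boards top 1388 rect [544.2  44.3] [205.1  42.1] 9.3 pca ang 14.0 z 0.076 0.091
clamp top 737 rect [521.5 230.1] [40.2 62.5] 11.8 pca ang 105.6 z 0.092 0.153
blue 42 rect [572.   59.5] [11.2 10.5] 13.3 pca ang 122.0 z 0.076 0.089
rail bar/posts 592 rect [518.5 229.7] [139.4  37.6] 13.5 pca ang 11.8 z 0.075 0.092
rail base 1938 rect [518.7 229.8] [159.8  79.9] 11.8 pca ang 10.9 z 0.007 0.018
cradle base 3881 rect [565.4  52.4] [260.4 110.8] 14.3 pca ang 15.0 z 0.009 0.019
0.1455654281181843
paddles top 278 rect [521.6 230.1] [36.2 62.4] 11.6 pca ang 101.6 z 0.13 0.153
```

View pics/crop.png

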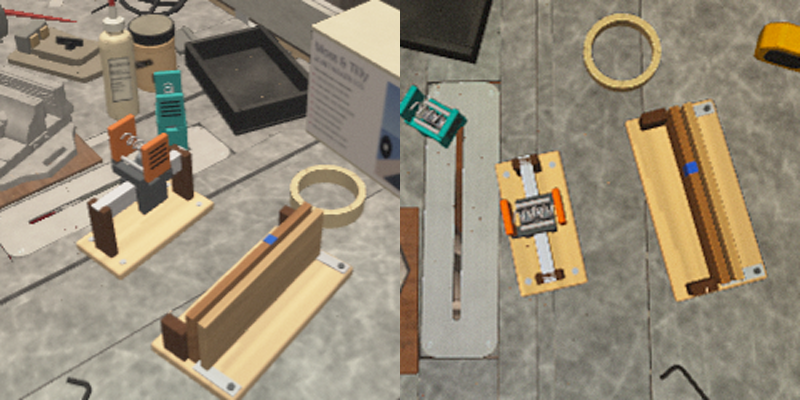

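View pics/scene0.png

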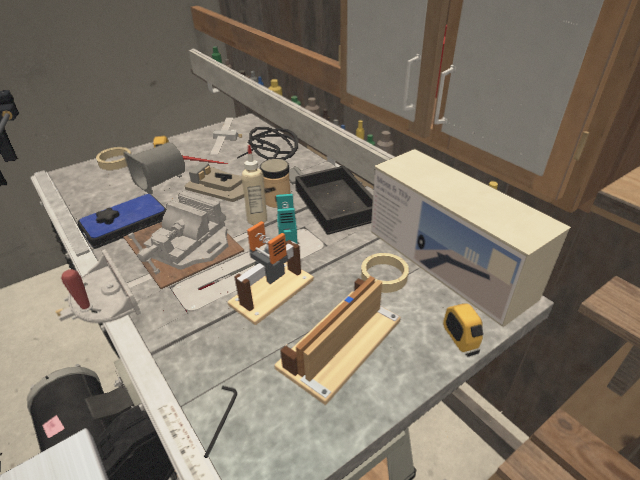

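Two things have the clamp's shape. The orange one is at scene (268,250), on the rail. The turquoise one is at scene (287,218), standing on the bench. The crop confirms that the orange one on the aluminium bar is the one meant. The blue tape is at scene (350,299), with the dark back board on the +y side.

First I'll raise the tool and turn it square to the clamp.

Request:
{"op": "move_arm", "data": {"increments": [{"xyz": [0,0,-12],"roll": -0.105,"grip": 100},{"xyz": [0,0,-12],"roll": -0.105,"grip": 100},{"xyz": [0,0,-12],"roll": -0.105,"grip": 100},{"xyz": [0,0,-12],"roll": -0.105,"grip": 100},{"xyz": [0,0,-12],"roll": -0.105,"grip": 100}]}}

```text
time_s: 1.12
position: [0.1993, 0.5923, 0.2541]
tcp_rot: [[-0.979, -0.204, -0.0], [-0.204, 0.979, -0.0], [0.0, -0.0, -1.0]]
force: [-0.1, 0.5, 0.4]
opening: 1.0
grasp_force: 0.0
```

```bash
cat >> h.py <<'E'
def delta(target,ang_y=None):
    s=bot.read_state(); R=np.array(s["tcp_rot"]); p=np.array(s["position"])
    print("t",s["time_s"],"pos",p.round(4),"ytool ang",np.degrees(np.arctan2(R[1,1],R[0,1])).round(2),"tilt",np.degrees(np.arccos(-R[2,2])).round(2),"open",s["opening"],"gf",s["grasp_force"],"F",np.round(s["force"],1))
    if target is not None: print("tool delta mm",((np.array(target)-p)@R*1000).round(1))
    if ang_y is not None: print("roll needed",round(-np.radians(ang_y-np.degrees(np.arctan2(R[1,1],R[0,1]))),4))
E
python3 -c "
from h import *
delta([.5215,.230,.25],101.6); print(bot.camera_model('wrist')['tool_from_camera'])"
```

```text
t 1.1167 pos [0.1993 0.5923 0.2541] ytool ang 101.77 tilt 0.01 open 1.0002321588247651 gf 0.0 F [-0.1  0.5  0.4]
tool delta mm [-241.5 -420.4    4.1]
roll needed 0.003
[[ 4.17805602e-05 -9.67861133e-01 -2.51485238e-01  6.85181246e-02]
 [ 9.99999402e-01  3.15360572e-04 -1.04755535e-03  5.56535731e-04]
 [ 1.09319663e-03 -2.51485044e-01  9.67860567e-01 -1.91224432e-01]
 [ 0.00000000e+00  0.00000000e+00  0.00000000e+00  1.00000000e+00]]
```

Request:
{"op": "move_arm", "data": {"increments": [{"xyz": [-20,-35,0],"roll": 0,"grip": 100},{"xyz": [-20,-35,0],"roll": 0,"grip": 100},{"xyz": [-20,-35,0],"roll": 0,"grip": 100},{"xyz": [-20,-35,0],"roll": 0,"grip": 100},{"xyz": [-20,-35,0],"roll": 0,"grip": 100}]}}

```text
time_s: 1.53
position: [0.333, 0.4393, 0.2538]
tcp_rot: [[-0.98, -0.2, 0.0], [-0.2, 0.98, 0.0], [-0.001, 0.0, -1.0]]
force: [0.2, -0.8, 0.9]
opening: 0.999
grasp_force: 0.0
```

Request:
{"op": "move_arm", "data": {"increments": [{"xyz": [-20,-35,0],"roll": 0,"grip": 100},{"xyz": [-20,-35,0],"roll": 0,"grip": 100},{"xyz": [-20,-35,0],"roll": 0,"grip": 100},{"xyz": [-20,-35,0],"roll": 0,"grip": 100},{"xyz": [-20,-35,0],"roll": 0.003,"grip": 100}]}}

```text
time_s: 1.95
position: [0.4661, 0.2874, 0.2538]
tcp_rot: [[-0.981, -0.196, 0.0], [-0.196, 0.981, 0.0], [-0.001, 0.0, -1.0]]
force: [0.8, 0.2, 0.6]
opening: 1.002
grasp_force: 0.0
```

Request:
{"op": "move_arm", "data": {"increments": [{"xyz": [-20,-35,0],"roll": 0,"grip": 100},{"xyz": [-20,-35,0],"roll": 0,"grip": 100},{"xyz": [0,0,0],"roll": 0,"grip": 100},{"xyz": [0,0,0],"roll": 0,"grip": 100}]}}

```text
time_s: 2.28
position: [0.5194, 0.2265, 0.2534]
tcp_rot: [[-0.981, -0.192, -0.0], [-0.192, 0.981, 0.0], [-0.0, 0.0, -1.0]]
force: [-0.7, -0.3, -0.0]
opening: 1.002
grasp_force: 0.0
```

```bash
cat > w.py <<'E'
from h import *
import sys
s=bot.read_state(); p,d=bot.capture("wrist"); save(sys.argv[1],p); np.savez(f"/tmp/{sys.argv[1]}.npz",p=p,d=d)
P,uv=cloud("wrist",d,np.ones((480,640),bool),s); C=p[uv[:,1],uv[:,0]].astype(int)
def ax(Q,n):
    if len(Q)<10: print(n,len(Q)); return
    r=cv2.minAreaRect((Q[:,:2]*1000).astype(np.float32))
    print(n,len(Q),"rect",np.round(r[0],1),np.round(r[1],1),round(r[2],1),"med",np.median(Q,0).round(4),"z",Q[:,2].min().round(3),Q[:,2].max().round(3))
near=lambda x0,x1,y0,y1,z0,z1:(P[:,0]>x0)&(P[:,0]<x1)&(P[:,1]>y0)&(P[:,1]<y1)&(P[:,2]>z0)&(P[:,2]<z1)
orange=(C[:,0]>C[:,2]+70)&(C[:,0]>140)
ax(P[near(.42,.62,.16,.31,.14,.16)],"paddle tops")
ax(P[near(.42,.62,.16,.31,.10,.16)&orange],"orange")
ax(P[near(.42,.62,.16,.31,.08,.092)],"bar")
blue=(C[:,2]>C[:,0]+50)
ax(P[near(.42,.69,-.01,.11,.08,.09)&blue],"blue")
ax(P[near(.42,.69,-.01,.11,.081,.09)],"boards top")
E
python3 w.py w1; python3 -c "
from h import *
delta([.5215,.230,.111],101.6)"
```

```text
paddle tops 1028 rect [522.  230.8] [35.6 62.2] 11.9 med [0.5211 0.2115 0.1488] z 0.14 0.152
orange 988 rect [522.1 230.9] [35.5 61.6] 11.7 med [0.5221 0.21   0.1488] z 0.101 0.152
bar 2174 rect [519.1 232.7] [140.4  49.1] 5.5 med [0.4975 0.2278 0.0849] z 0.08 0.092
blue 163 rect [572.9  60.1] [11.1 12.3] 12.9 med [0.5729 0.061  0.0858] z 0.08 0.088
boards top 5169 rect [546.9  45.4] [199.7  27.6] 14.4 med [0.5397 0.0443 0.0851] z 0.081 0.088
t 2.3333 pos [0.518  0.2277 0.2533] ytool ang 101.18 tilt 0.06 open 1.003759534393108 gf 0.0 F [-0.4  0.4 -0.9]
tool delta mm [ -4.    1.4 142.3]
roll needed -0.0074
```

View pics/w1.png

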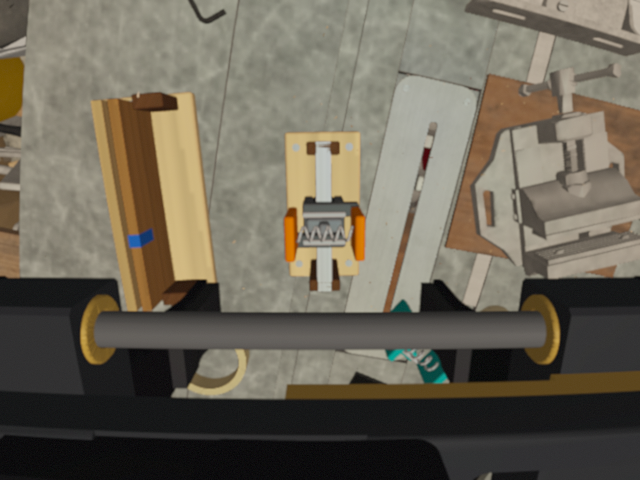

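Wrist view: the orange paddles are at (290,233) and (359,233) on the bar at about x=323. The blue tape is at (140,239) on the dark board. The positions agree with the top camera and with the sizes given. Now I'll centre over the clamp and go down.

Request:
{"op": "move_arm", "data": {"increments": [{"xyz": [-4,2,20],"roll": -0.01,"grip": 100},{"xyz": [0,0,20],"roll": 0,"grip": 100},{"xyz": [0,0,20],"roll": 0,"grip": 100},{"xyz": [0,0,20],"roll": 0,"grip": 100},{"xyz": [0,0,0],"roll": 0,"grip": 100}]}}

```text
time_s: 2.75
position: [0.5169, 0.2319, 0.1699]
tcp_rot: [[-0.978, -0.208, -0.009], [-0.208, 0.978, -0.002], [0.009, 0.0, -1.0]]
force: [-0.2, -0.3, -0.3]
opening: 1.002
grasp_force: 0.0
```

```bash
python3 - <<'E'
from h import *
delta([.522,.2308,.111],101.8)
z=np.load("/tmp/top.npz");P,uv=cloud("top",z["d"],np.ones((480,640),bool))
for c in [(.522,.231),(.574,.055)]:
    r=np.hypot(P[:,0]-c[0],P[:,1]-c[1]); k=(P[:,2]>.11)&(r<.3)&(P[:,0]<1)
    Q=P[k]; 
    for lo in np.arange(.05,.3,.05):
        m=k&(r>=lo)&(r<lo+.05)
        if m.sum()>5: print(c,lo,m.sum(),np.median(P[m],0).round(3),P[m][:,2].max().round(3))
E
```

```text
t 2.75 pos [0.5169 0.2319 0.1699] ytool ang 102.01 tilt 0.52 open 1.002070018876349 gf 0.0 F [-0.2 -0.3 -0.3]
tool delta mm [-5.3 -2.2 58.9]
roll needed 0.0037
(0.522, 0.231) 0.2 337 [0.617 0.453 0.128] 0.154
(0.522, 0.231) 0.25 1956 [0.801 0.208 0.156] 0.19
(0.574, 0.055) 0.15000000000000002 297 [0.523 0.219 0.13 ] 0.153
(0.574, 0.055) 0.2 2757 [0.801 0.059 0.159] 0.176
(0.574, 0.055) 0.25 5792 [0.829 0.069 0.171] 0.176
```

Request:
{"op": "move_arm", "data": {"increments": [{"xyz": [-2,-1,10],"roll": 0,"grip": 100},{"xyz": [0,0,10],"roll": 0,"grip": 100},{"xyz": [0,0,10],"roll": 0,"grip": 100},{"xyz": [0,0,0],"roll": 0,"grip": 100},{"xyz": [0,0,0],"roll": 0,"grip": 100}]}}

```text
time_s: 3.17
position: [0.5233, 0.2305, 0.1432]
tcp_rot: [[-0.979, -0.206, -0.001], [-0.206, 0.979, -0.0], [0.001, -0.0, -1.0]]
force: [-0.5, 0.3, 1.0]
opening: 0.999
grasp_force: 0.0
```

```bash
python3 - <<'E'
from h import *
delta([.522,.2308,.111],101.8)
E
```

```text
t 3.1667 pos [0.5233 0.2305 0.1432] ytool ang 101.88 tilt 0.06 open 0.9994101146808588 gf 0.0 F [-0.5  0.3  1. ]
tool delta mm [ 1.2  0.6 32.2]
roll needed 0.0014
```

Request:
{"op": "move_arm", "data": {"increments": [{"xyz": [1,1,10],"roll": 0,"grip": 100},{"xyz": [0,0,10],"roll": 0,"grip": 100},{"xyz": [0,0,12],"roll": 0,"grip": 100},{"xyz": [0,0,0],"roll": 0,"grip": 100},{"xyz": [0,0,0],"roll": 0,"grip": 100}]}}

```text
time_s: 3.58
position: [0.5217, 0.231, 0.1106]
tcp_rot: [[-0.979, -0.206, -0.002], [-0.206, 0.979, -0.001], [0.002, -0.0, -1.0]]
force: [-0.0, -0.4, -0.5]
opening: 0.999
grasp_force: 0.0
```

Request:
{"op": "move_arm", "data": {"increments": [{"xyz": [0,0,0],"roll": 0,"grip": 75},{"xyz": [0,0,0],"roll": 0,"grip": 70},{"xyz": [0,0,0],"roll": 0,"grip": 60},{"xyz": [0,0,0],"roll": 0,"grip": 50},{"xyz": [0,0,0],"roll": 0,"grip": 40}]}}

```text
time_s: 4.0
position: [0.5227, 0.2312, 0.112]
tcp_rot: [[-0.979, -0.206, 0.001], [-0.206, 0.979, 0.0], [-0.001, -0.0, -1.0]]
force: [0.4, -1.6, -0.9]
opening: 0.708
grasp_force: 5.2
```

Request:
{"op": "move_arm", "data": {"increments": [{"xyz": [0,0,0],"roll": 0,"grip": 40},{"xyz": [0,0,0],"roll": 0,"grip": 40},{"xyz": [0,0,0],"roll": 0,"grip": 40},{"xyz": [0,0,0],"roll": 0,"grip": 40},{"xyz": [0,0,0],"roll": 0,"grip": 40}]}}

```text
time_s: 4.42
position: [0.5228, 0.2313, 0.1119]
tcp_rot: [[-0.979, -0.206, 0.001], [-0.206, 0.979, 0.0], [-0.001, 0.0, -1.0]]
force: [-0.2, -0.2, 4.9]
opening: 0.416
grasp_force: 19.5
```

Request:
{"op": "move_arm", "data": {"increments": [{"xyz": [0,0,0],"roll": 0,"grip": 40},{"xyz": [0,0,0],"roll": 0,"grip": 40},{"xyz": [0,0,-5],"roll": 0,"grip": 40},{"xyz": [0,0,-10],"roll": 0,"grip": 40},{"xyz": [0,0,-10],"roll": 0,"grip": 40}]}}

```text
time_s: 4.83
position: [0.5215, 0.231, 0.1364]
tcp_rot: [[-0.979, -0.206, -0.002], [-0.206, 0.979, -0.001], [0.003, -0.0, -1.0]]
force: [-0.6, 0.0, -1.9]
opening: 0.408
grasp_force: 30.0
```

Request:
{"op": "move_arm", "data": {"increments": [{"xyz": [0,0,-15],"roll": 0,"grip": 40},{"xyz": [0,0,-15],"roll": 0,"grip": 40},{"xyz": [0,0,-15],"roll": 0,"grip": 40},{"xyz": [0,0,-10],"roll": 0,"grip": 40},{"xyz": [0,0,0],"roll": 0,"grip": 40}]}}

```text
time_s: 5.25
position: [0.5242, 0.2317, 0.1944]
tcp_rot: [[-0.979, -0.206, 0.005], [-0.206, 0.979, 0.001], [-0.006, 0.0, -1.0]]
force: [0.4, -0.4, -1.0]
opening: 0.41
grasp_force: 30.0
```

```bash
python3 - <<'E'
from h import *
delta([.5743,.0548,.190],104.4)
p,d=bot.capture("scene"); 
a=cv2.resize(p[180:380,200:400],(500,500),interpolation=2)
q,d=bot.capture("wrist"); save("lift",np.hstack([a[:480],q[:, 180:480]]))
E
```

```text
t 5.25 pos [0.5242 0.2317 0.1944] ytool ang 101.88 tilt 0.32 open 0.410127206113168 gf 29.986079335212708 F [ 0.4 -0.4 -1. ]
tool delta mm [ -12.6 -183.4    4.5]
roll needed -0.044
```

View pics/lift.png

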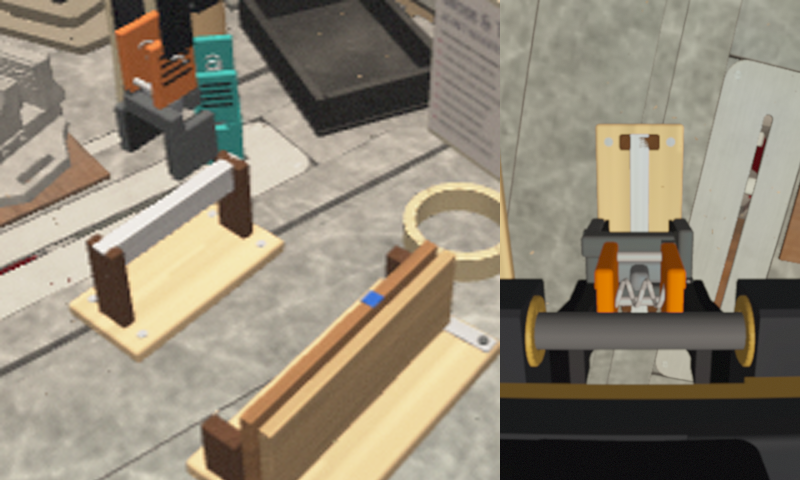

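The clamp is lifted clear of the rail with its jaws open (orange paddles at (150,70), jaws free of the bar). Now I'll carry it to the tape.

Request:
{"op": "move_arm", "data": {"increments": [{"xyz": [-2,-20,0],"roll": -0.011,"grip": 40},{"xyz": [-2,-25,0],"roll": -0.011,"grip": 40},{"xyz": [-2,-25,0],"roll": -0.011,"grip": 40},{"xyz": [-2,-25,0],"roll": -0.011,"grip": 40},{"xyz": [-2,-25,0],"roll": 0,"grip": 40}]}}

```text
time_s: 5.77
position: [0.5587, 0.1157, 0.1902]
tcp_rot: [[-0.968, -0.249, -0.003], [-0.249, 0.968, -0.0], [0.003, 0.001, -1.0]]
force: [0.1, 0.7, -2.3]
opening: 0.41
grasp_force: 30.0
```

Request:
{"op": "move_arm", "data": {"increments": [{"xyz": [0,-25,0],"roll": 0,"grip": 40},{"xyz": [0,-20,0],"roll": 0,"grip": 40},{"xyz": [0,-15,0],"roll": 0,"grip": 40},{"xyz": [0,0,0],"roll": 0,"grip": 40},{"xyz": [0,0,0],"roll": 0,"grip": 40}]}}

```text
time_s: 6.18
position: [0.5737, 0.0582, 0.1904]
tcp_rot: [[-0.969, -0.247, -0.003], [-0.247, 0.969, 0.001], [0.002, 0.001, -1.0]]
force: [-0.3, -0.1, -1.0]
opening: 0.406
grasp_force: 30.0
```

Request:
{"op": "move_arm", "data": {"increments": [{"xyz": [0,0,0],"roll": 0,"grip": 40},{"xyz": [0,0,0],"roll": 0,"grip": 40},{"xyz": [0,0,0],"roll": 0,"grip": 40}]}}

```text
time_s: 6.43
position: [0.5739, 0.0597, 0.1913]
tcp_rot: [[-0.968, -0.25, -0.001], [-0.25, 0.968, 0.0], [0.001, 0.0, -1.0]]
force: [-0.8, -0.4, -1.2]
opening: 0.41
grasp_force: 30.0
```

```bash
python3 - <<'E'
from h import *
delta([.5743,.0548,.190],104.4)
s=bot.read_state();p,d=bot.capture("wrist"); save("over",p)
P,uv=cloud("wrist",d,np.ones((480,640),bool),s)
k=(P[:,2]>.081)&(P[:,2]<.09)&(abs(P[:,0]-.52)<.16)&(abs(P[:,1]-.04)<.06)
Q=P[k]; r=cv2.minAreaRect((Q[:,:2]*1000).astype(np.float32)); print("boards",len(Q),r)
# jaw/ paddle centre
k=(P[:,2]>.13)&(P[:,2]<.26)&(np.hypot(P[:,0]-.574,P[:,1]-.055)<.05); C=p[uv[:,1],uv[:,0]].astype(int)
k&=(C[:,0]>C[:,2]+70)&(C[:,0]>140)
print("orange",k.sum(),cv2.minAreaRect((P[k][:,:2]*1000).astype(np.float32)),P[k][:,2].max())
delta(None)
E
```

```text
t 6.4333 pos [0.5739 0.0597 0.1913] ytool ang 104.47 tilt 0.05 open 0.410350673507153 gf 29.985913932323456 F [-0.8 -0.4 -1.2]
tool delta mm [ 0.8 -4.8  1.3]
roll needed 0.0013
boards 5033 ((544.5158081054688, 44.198089599609375), (193.45370483398438, 25.798614501953125), 14.30848217010498)
orange 1605 ((570.7571411132812, 58.19441223144531), (33.77445983886719, 61.5018424987793), 13.920734405517578) 0.23065469429360733
t 6.4833 pos [0.5741 0.0596 0.1915] ytool ang 104.48 tilt 0.02 open 0.4066497791615104 gf 29.986073970794678 F [-0.2  0.6 -0.9]
```

View pics/over.png

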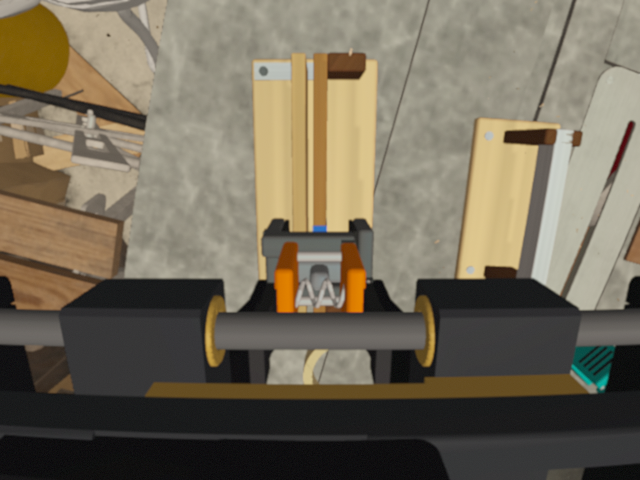

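Request:
{"op": "move_arm", "data": {"increments": [{"xyz": [1,-6,0],"roll": 0,"grip": 40},{"xyz": [0,0,0],"roll": 0,"grip": 40},{"xyz": [0,0,10],"roll": 0,"grip": 40},{"xyz": [0,0,10],"roll": 0,"grip": 40},{"xyz": [0,0,0],"roll": 0,"grip": 40}]}}

```text
time_s: 6.9
position: [0.5729, 0.0527, 0.1688]
tcp_rot: [[-0.969, -0.248, -0.005], [-0.248, 0.969, 0.001], [0.005, 0.002, -1.0]]
force: [-0.6, -0.6, -2.4]
opening: 0.406
grasp_force: 30.0
```

Request:
{"op": "move_arm", "data": {"increments": [{"xyz": [0,0,0],"roll": 0,"grip": 40},{"xyz": [0,0,0],"roll": 0,"grip": 40}]}}

```text
time_s: 7.07
position: [0.5748, 0.0525, 0.1711]
tcp_rot: [[-0.969, -0.249, -0.001], [-0.249, 0.969, 0.0], [0.001, 0.0, -1.0]]
force: [0.5, -0.9, -1.3]
opening: 0.411
grasp_force: 30.0
```

```bash
python3 - <<'E'
from h import *
delta([.5745,.0541,.114],104.4)
p,d=bot.capture("scene"); q,d=bot.capture("top")
save("desc",np.hstack([cv2.resize(p[240:380,280:420],(400,400),interpolation=2),cv2.resize(q[210:350,340:480],(400,400),interpolation=2)]))
E
```

```text
t 7.0667 pos [0.5748 0.0525 0.1711] ytool ang 104.39 tilt 0.05 open 0.41059662041802863 gf 29.986073076725006 F [ 0.5 -0.9 -1.3]
tool delta mm [-0.1  1.6 57.1]
roll needed -0.0002
```

View pics/desc.png

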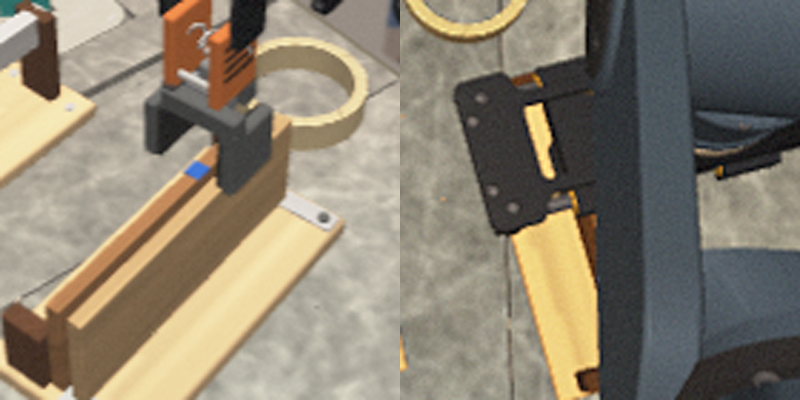

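The jaws straddle both boards in line with the blue tape (at (197,170)), allowing for perspective. I'll lower it.

Request:
{"op": "move_arm", "data": {"increments": [{"xyz": [0,1,10],"roll": 0,"grip": 40},{"xyz": [0,0,10],"roll": 0,"grip": 40},{"xyz": [0,0,10],"roll": 0,"grip": 40},{"xyz": [0,0,10],"roll": 0,"grip": 40},{"xyz": [0,0,0],"roll": 0,"grip": 40}]}}

```text
time_s: 7.58
position: [0.5726, 0.0536, 0.1286]
tcp_rot: [[-0.969, -0.248, -0.006], [-0.248, 0.969, 0.001], [0.005, 0.002, -1.0]]
force: [-0.8, 0.5, -1.8]
opening: 0.41
grasp_force: 30.0
```

Request:
{"op": "move_arm", "data": {"increments": [{"xyz": [0,0,5],"roll": 0,"grip": 40},{"xyz": [0,0,5],"roll": 0,"grip": 40},{"xyz": [0,0,5],"roll": 0,"grip": 40},{"xyz": [0,0,0],"roll": 0,"grip": 40},{"xyz": [0,0,0],"roll": 0,"grip": 40}]}}

```text
time_s: 8.0
position: [0.5746, 0.0535, 0.1163]
tcp_rot: [[-0.969, -0.249, -0.0], [-0.249, 0.969, 0.0], [0.0, 0.0, -1.0]]
force: [0.4, -0.1, -2.0]
opening: 0.412
grasp_force: 30.0
```

```bash
python3 - <<'E'
from h import *
delta([.5745,.0541,.114],104.4)
E
```

```text
t 8.0 pos [0.5746 0.0535 0.1163] ytool ang 104.39 tilt 0.03 open 0.4116360895486915 gf 29.986095428466797 F [ 0.4 -0.1 -2. ]
tool delta mm [-0.   0.6  2.3]
roll needed -0.0001
```

Request:
{"op": "move_arm", "data": {"increments": [{"xyz": [0,0.5,3],"roll": 0,"grip": 40},{"xyz": [0,0,0],"roll": 0,"grip": 40},{"xyz": [0,0,0],"roll": 0,"grip": 40},{"xyz": [0,0,0],"roll": 0,"grip": 45},{"xyz": [0,0,0],"roll": 0,"grip": 50}]}}

```text
time_s: 8.42
position: [0.5748, 0.0539, 0.1138]
tcp_rot: [[-0.969, -0.249, 0.0], [-0.249, 0.969, -0.0], [-0.0, -0.0, -1.0]]
force: [-0.1, 0.4, -1.9]
opening: 0.464
grasp_force: 12.7
```

Request:
{"op": "move_arm", "data": {"increments": [{"xyz": [0,0,0],"roll": 0,"grip": 54},{"xyz": [0,0,0],"roll": 0,"grip": 58},{"xyz": [0,0,0],"roll": 0,"grip": 62},{"xyz": [0,0,0],"roll": 0,"grip": 66},{"xyz": [0,0,0],"roll": 0,"grip": 70}]}}

```text
time_s: 8.83
position: [0.5747, 0.0543, 0.1137]
tcp_rot: [[-0.969, -0.248, 0.0], [-0.248, 0.969, 0.001], [-0.0, 0.001, -1.0]]
force: [1.0, 0.8, -0.4]
opening: 0.66
grasp_force: 0.0
```

Request:
{"op": "move_arm", "data": {"increments": [{"xyz": [0,0,0],"roll": 0,"grip": 80},{"xyz": [0,0,0],"roll": 0,"grip": 100},{"xyz": [0,0,0],"roll": 0,"grip": 100},{"xyz": [0,0,0],"roll": 0,"grip": 100},{"xyz": [0,0,0],"roll": 0,"grip": 100}]}}

```text
time_s: 9.25
position: [0.5747, 0.0539, 0.1136]
tcp_rot: [[-0.969, -0.249, 0.0], [-0.249, 0.969, -0.0], [-0.0, -0.0, -1.0]]
force: [0.1, 0.7, -0.0]
opening: 0.96
grasp_force: 0.0
```

Released. I'll pull straight up and check.

Request:
{"op": "move_arm", "data": {"increments": [{"xyz": [0,0,-5],"roll": 0,"grip": 100},{"xyz": [0,0,-15],"roll": 0,"grip": 100},{"xyz": [0,0,-25],"roll": 0,"grip": 100},{"xyz": [0,0,-25],"roll": 0,"grip": 100},{"xyz": [0,0,-25],"roll": 0,"grip": 100}]}}

```text
time_s: 9.67
position: [0.5743, 0.054, 0.2097]
tcp_rot: [[-0.969, -0.249, -0.001], [-0.249, 0.969, 0.0], [0.001, 0.0, -1.0]]
force: [0.5, -0.2, 0.5]
opening: 1.0
grasp_force: 0.0
```

Request:
{"op": "move_arm", "data": {"increments": [{"xyz": [0,0,-25],"roll": 0,"grip": 100},{"xyz": [0,0,-15],"roll": 0,"grip": 100},{"xyz": [0,0,0],"roll": 0,"grip": 100},{"xyz": [0,0,0],"roll": 0,"grip": 100},{"xyz": [0,0,0],"roll": 0,"grip": 100}]}}

```text
time_s: 10.08
position: [0.5736, 0.054, 0.2475]
tcp_rot: [[-0.969, -0.249, -0.002], [-0.249, 0.969, 0.0], [0.002, 0.001, -1.0]]
force: [0.5, 0.8, -1.4]
opening: 1.001
grasp_force: 0.0
```

```bash
python3 - <<'E'
from h import *
delta(None)
s=bot.read_state(); q,d=bot.capture("wrist"); P,uv=cloud("wrist",d,np.ones((480,640),bool),s)
k=(P[:,2]>.14)&(P[:,2]<.16)&(np.hypot(P[:,0]-.574,P[:,1]-.055)<.06)
print("paddles",k.sum(),cv2.minAreaRect((P[k][:,:2]*1000).astype(np.float32)),np.percentile(P[k][:,2],[10,50,90]))
k=(P[:,2]>.081)&(P[:,2]<.09)&(abs(P[:,0]-.5)<.06)&(abs(P[:,1]-.04)<.05)
print("boards",k.sum(),cv2.minAreaRect((P[k][:,:2]*1000).astype(np.float32)))
p,d=bot.capture("scene")
save("end",np.hstack([cv2.resize(p[220:380,260:420],(400,400),interpolation=2),q[60:460,140:540]]))
E
```

```text
t 10.0833 pos [0.5736 0.054  0.2475] ytool ang 104.39 tilt 0.13 open 1.0008782044719464 gf 0.0 F [ 0.5  0.8 -1.4]
paddles 1096 ((574.0156860351562, 54.45309066772461), (36.09261703491211, 56.232460021972656), 14.226957321166992) [0.14831172 0.15031525 0.15131926]
boards 3049 ((502.0544128417969, 38.432151794433594), (108.00962829589844, 46.981563568115234), 14.382851600646973)
```

View pics/end.png

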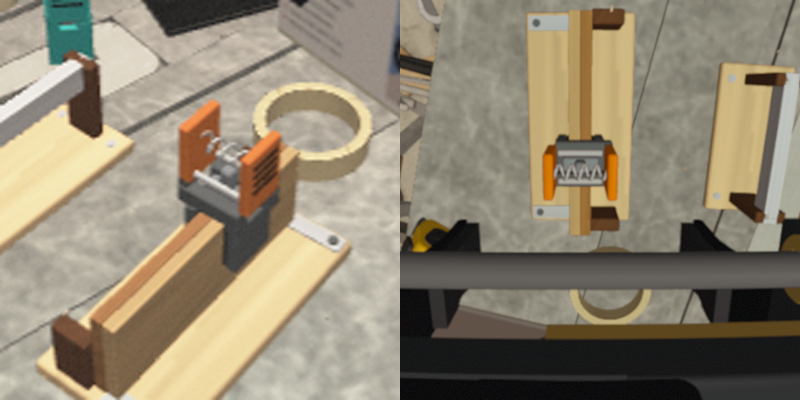

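The clamp sits upright and square over the boards and covers the tape (scene crop (230,190)). No gap shows between the boards. The paddle width of 56 mm means the jaws are about 20 mm apart, so the boards are tight together.

```bash
python3 -c "
from rig import bot
print(bot.hand_in())"
```

```text
the job is handed in; nothing more can be done
None
```

The orange clamp is on the two boards at the blue tape, upright and square; the paddle width shows them pulled tight, the arm is clear, and the job is handed in, though `hand_in()` returned no verdict.

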